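Batten the leaded panel and hold its sprung stop open

ROBOT

A 6-joint arm with a two-finger parallel gripper is mounted at the origin on the work surface. World frame = base frame: x ahead of the robot, y to its left, z up, the work surface at z = 0. Lengths are in m, angles in degrees, forces in N, time in s.
With the tool pointing down it reaches from about 0.25 to 0.725 m from the base axis. Payload 9.7 kg.
Tool frame: the origin (TCP) lies at the very end of the fingers, on their centre line; the grasp point (between the pads) lies 19 mm behind it; z points along the fingers, y is the line along which they close (so a half turn about z gives the same grasp; the last joint's range is limited). The gripper opens to 85 mm and grips with 20 to 120 N. Pads are 22 mm wide; open, the fingers measure 114 mm over their backs; the gripper's body (76 mm by 85 mm) begins 54 mm behind the grasp point. The pads swing forward as they close: fully open they stand 13 mm farther back than shut.
Start: joints at [75.63, 4.979, 10.078, 95.1, 0, 90], TCP at [0.136, 0.533, 0.231] pointing down, gripper open.
Joint ranges: [-179.16, 179.16], [-48.56, 103.87], [-65.8, 70.77], [-126.05, 130.52], [-82.76, 87.17], [-180, 180]. Speed limits (degrees/s): [127.2, 127.2, 147.25, 180, 180, 180].

INTERFACE

Orientations are given as [roll, pitch, yaw] about the fixed x, y, z axes, in that order (R = Rz(yaw) Ry(pitch) Rx(roll)).
In Python, from workcell import bot, viewer, finder gives the robot as it stands. The module is installed in compiled form; this text tells all that it offers.
- The arm moves only by the shell command python3 -m inch 'ROWS' [FORCE]. ROWS is JSON, a list that holds one entry, the list of rows, each a list of 7 numbers: the opening in per cent of the stroke, from 0 (shut) to 100 (fully open), then the shift along the tool's x, y, z in mm, then the turn, a rotation vector about the tool's x, y, z in degrees. In form: [[[grip, tx, ty, tz, ax, ay, az], ...]]. A call has 1 to 8 rows; each row shifts and turns the commanded pose from where the row before left it, along the tool's axes as they then stand; what a row does not reach is not made up. A row lasts 1/8 s, in which the tool goes at most 62.5 mm and 10.7 degrees, less where a joint would pass 70% of its speed; a pose out of reach is approached as far as the arm can. A call with a gripper value outside its range is refused whole. The fingers move at their own pace and stop on an object; FORCE is the grip in N (left out, the last holds). Time passes only in rows, so rows that do not move let the fingers close. It gives the time, the measured TCP pose, the force, the opening and the grip force at its end, in the units of the state.
- bot.get_obs(): the state, without advancing time (a new reading comes with each control period).
- viewer.camera(name): name is "scene" or "top"; returns a dict with "pixels" (480x640x3 uint8, red, green, blue), "vfov" (degrees; the focal length in pixels is half the picture's height over the tangent of half this angle, whatever the lens; pixels are square), "cx", "cy" (the principal point, pixels), "R" (3x3) and "t" (3): a world point X has camera coordinates R X + t. Camera axes: x right, y down, z forward; pixel columns grow to the right and rows downward; lengths in m; the calibration is good to about 2 mm. A picture is of the moment at which its call begins. There is no depth.
- bot.job_done(): hands the job in; it is judged then, once.
Trained networks look in the newest picture that a camera, given by its name, has taken for a name from the list of things; names that differ only in an ending like _2 or _b are one class to them, and where a whole thing is asked for, a point or a joint stands for the part that bears it (a point fixed in the world has none). Each returns a list of dicts, best first, with "conf" (0 to 1); they miss things now and then, are a little off and sometimes report something else, mostly with a low value. They report only what shows in the picture. A call takes as long as a camera call. They do not tell look-alikes from the thing itself.
- finder.outline_of(camera, thing): "pixels" (480x640 bool, what is visible of it) and "extent" ([centre column, centre row, width, height] in pixels, round what is visible of it).
- finder.mark_of(camera, thing): "position" ([column, row] in pixels: a listed point, or the origin of a listed thing).
The state is a dict: "time": time; "q": joint angles; "qd": joint speeds; "joint_efforts": joint torques, N m; "ee_pos": TCP position; "tcp_rot": TCP orientation; "wrist_force": force on the tool from outside, world axes, zero at the start; "torque": the same for the moment, N m; "opening": finger opening in m; "grasp_force": force on a finger pad.
Only numpy, scipy, OpenCV 4.12 (cv2) and the standard library are available. Lean on these libraries where they do the work, as an engineer would, in place of code of your own. Each camera call takes 0.05 s, during which the arm holds its last target. There are 200 camera calls.

TASK

Lay the straightedge with the blue grip flat on the bench, its long edge flush along the whole of the panel's near long edge (the one towards the robot) and roughly centred on it, and let go of it. Then pull the black post of the sprung stop out, away from the panel, until its white pointer is level with the red mark, and finish while still holding it there with the gripper so that the next glass can be slipped in. Leave the jar, the cup and the loose glass where they are.

Things in the scene. Friction and masses are not known exactly. Their poses are not given: they have to be found in the camera images.
- panel: leaded glass panel of ruby, pink and amber glass in dark lead, 140 (x) x 200 (y) x 10 mm high, flat on the bench and pinned so that it cannot move. Origin: centre of its underside, on the bench. Its near long edge is the face at x = -70 mm, running along y; its own yaw is within 0.2 rad of the robot's axes.
- straightedge: loose aluminium straightedge, about 0.2 kg: blade 240 (x) x 30 (y) x 5 mm thick, on its middle an upright blue grip, 90 (x) x 14 (y) mm, from 5 to 43 mm above its underside. Both long edges are alike. Origin: centre of its underside. It starts flat on the bench on the left; laid flush, its middle line lies 85 mm from the panel's middle.
- straightedge_end_a (a point): point on the straightedge's underside on its middle line, 100 mm towards -x from its origin
- straightedge_end_b (a point): the same, 100 mm towards +x from its origin
- clamp: sprung stop screwed to the bench at the panel's right-hand (-y) side. Its x axis is the pull direction, straight away from the panel's edge; origin on the bench at that edge, under the slide. Dark base plate x 20 to 235, y -28 to +50, 6 mm thick; blue guide block x 75 to 105, y -22 to +22, 24 mm high. Carries the slide: wooden jaw, steel rod, aluminium carriage, black upright post.
- stop_slide (a joint): how far the slide is pulled out along the clamp's x axis, m: 0 at rest with its jaw by the panel, at most 0.060. A spring always pulls it back: about 4 N at rest, growing by 1.1 N per 10 mm; let go, it springs home.
- grip_post (a point): point on the axis of the black upright post, 50 mm above the bench; the post is 18 mm (along the pull) x 22 mm (across), from 22 to 65 mm above the bench. It moves with the slide, and at rest stands at x = 145 mm of the clamp. Below it the carriage is 30 x 32 mm.
- pointer (a point): tip of the white pointer, which sticks out from the carriage towards the clamp's +y side, 34 mm from the post's axis and at the same x as that axis; 18 mm above the bench
- marker: the mark: small red tab, 4 (x) x 16 x 12 mm high, fixed on the base plate's white scale strip beside the pointer's path; its top is 19 mm above the bench. Its axes are the clamp's, origin under its middle. The pointer is level with it when both have the same x along the clamp's x axis; that takes a pull of 25 to 50 mm.
- jar: bystander: amber jar with a white lid, 54 mm across, 70 mm high; origin at the centre of its underside
- cup: bystander: white ceramic cup, 70 mm across, 80 mm high; origin at the centre of its underside
- offcut: bystander: loose piece of teal glass, 60 (x) x 85 (y) x 6 mm, flat on the bench; origin at the centre of its underside
There are look-alikes about, which are no part of the job. Several things look just like the straightedge: the one meant starts farthest from the robot's base.

How it is judged:
By the outcome, as a careful person would: the job done as asked, in the order asked, and still so for the second after the job is handed in, while the arm keeps its last pose, push and grip.
It also fails if it takes over 51 s, if anything falls off the work surface, if the arm or the gripper's body presses on something with over 40 N, if the wrist force passes 120 N, or if a joint passes its speed limit or range.

## Working session

There is one attempt and no reset: what is moved stays moved. The work goes in short steps, Python scripts to look and compute and a shell command to move; the robot and the scene stay as the last step left them, time stands still between calls to the robot, and variables do not carry over. Pictures are saved under pics/ and viewed, at most 10 in all, crops included, and the job is handed in when it is done.

```bash
mkdir -p pics; cat > h.py <<'E'
import numpy as np, cv2
from workcell import bot, viewer, finder
from scipy.spatial.transform import Rotation as Ro
def K(c):
    f=240/np.tan(np.radians(c["vfov"])/2); return f
def proj(c,X):
    p=np.array(c["R"])@np.array(X)+np.array(c["t"]); return np.array([c["cx"],c["cy"]])+K(c)*p[:2]/p[2]
def ray(c,uv):
    d=np.array([(uv[0]-c["cx"])/K(c),(uv[1]-c["cy"])/K(c),1.]); R=np.array(c["R"]); return -R.T@np.array(c["t"]), R.T@d
def atz(c,uv,z):
    o,d=ray(c,uv); return o+d*(z-o[2])/d[2]
def tri(c1,u1,c2,u2):
    o1,d1=ray(c1,u1);o2,d2=ray(c2,u2)
    s=np.linalg.lstsq(np.c_[d1,-d2],o2-o1,rcond=None)[0]
    a=o1+s[0]*d1;b=o2+s[1]*d2
    return (a+b)/2,np.linalg.norm(a-b)
E
python3 - <<'E'
from h import *
for n in("scene","top"):
    c=viewer.camera(n); cv2.imwrite(f"pics/{n}0.png",c["pixels"][:,:,::-1])
    print(n,np.round(c["R"],3).tolist(),np.round(c["t"],3),c["vfov"],c["cx"],c["cy"])
    for t in["panel","straightedge","straightedge_end_a","straightedge_end_b","clamp","grip_post","pointer","marker","jar","cup","offcut"]:
        r=finder.mark_of(n,t); print(t,[(np.round(x["position"],1).tolist(),round(x["conf"],2),np.round(atz(c,x["position"],{"grip_post":.05,"pointer":.018}.get(t,0)),3)[:2].tolist()) for x in r[:6]])
print(bot.get_obs())
E
```

```text
scene [[0.692, 0.722, -0.011], [0.444, -0.437, -0.782], [-0.569, 0.536, -0.623]] [-0.339 -0.128  1.314] 57.2897658532578 318.71191220025435 240.11246479877633
panel [([352.9, 277.9], 0.94, [0.546, 0.058])]
straightedge [([407.8, 216.9], 0.85, [0.486, 0.348]), ([318.0, 182.3], 0.82, [0.176, 0.299]), ([211.6, 277.2], 0.74, [0.311, -0.179]), ([284.3, 330.3], 0.72, [0.554, -0.16]), ([355.5, 277.5], 0.26, [0.55, 0.063])]
straightedge_end_a [([442.0, 229.0], 0.87, [0.585, 0.368]), ([212.7, 307.8], 0.8, [0.396, -0.232]), ([332.7, 165.7], 0.72, [0.134, 0.406]), ([305.0, 193.5], 0.71, [0.195, 0.226]), ([213.1, 252.3], 0.64, [0.235, -0.126]), ([376.3, 205.1], 0.59, [0.387, 0.33])]
straightedge_end_b [([442.0, 229.0], 0.87, [0.585, 0.368]), ([212.7, 307.8], 0.8, [0.396, -0.232]), ([332.7, 165.7], 0.72, [0.134, 0.406]), ([305.0, 193.5], 0.71, [0.195, 0.226]), ([213.1, 252.3], 0.64, [0.235, -0.126]), ([376.3, 205.1], 0.59, [0.387, 0.33])]
clamp [([333.8, 307.5], 0.74, [0.581, -0.041])]
grip_post []
pointer [([300.2, 348.6], 0.66, [0.622, -0.176]), ([468.9, 307.6], 0.21, [0.793, 0.152])]
marker [(
[... 1530 characters left out ...]
 [([282.8, 130.7], 0.96, [0.795, 0.151])]
{'time': 1.2, 'q': array([7.56298123e+01, 4.97669954e+00, 1.00777906e+01, 9.51001669e+01,
       6.41514767e-05, 8.99985724e+01]), 'qd': array([ 0.01156887,  0.11207163,  0.01418047,  0.09115702, -0.06750788,
        0.01048287]), 'joint_efforts': array([ 2.22143288e-03, -5.20092237e+01,  4.64862084e+01,  1.33610494e-03,
        7.85845850e-05,  1.27755803e-05]), 'ee_pos': array([0.13649853, 0.53277866, 0.23130147]), 'tcp_rot': array([ 1.79999076e+02, -6.41284496e-05,  1.65631240e+02]), 'wrist_force': array([0.86101193, 0.06193925, 0.04270232]), 'torque': array([0.02924361, 0.01540882, 0.01014256]), 'grasp_force': 0.0, 'opening': 0.08557240948868647}
```

View pictures.

View pics/top0.png

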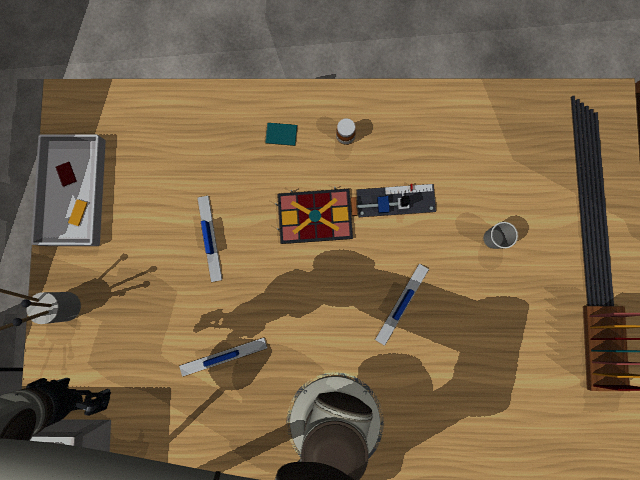

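View pics/scene0.png

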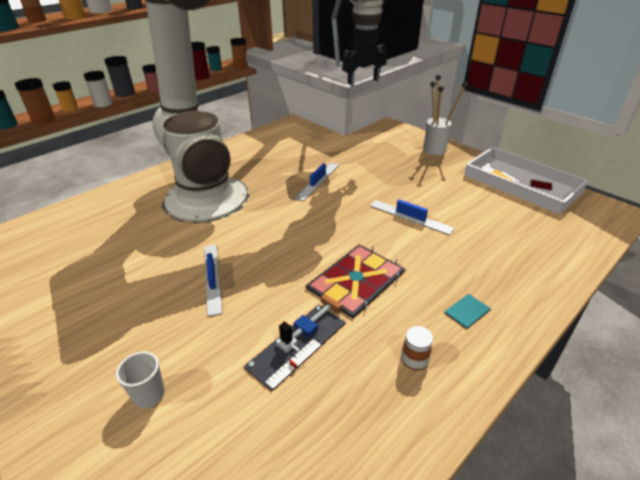

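```bash
cat >> h.py <<'E'
from scipy.optimize import minimize
def box(x0,x1,y0,y1,z0,z1): return np.array([[x,y,z] for x in(x0,x1) for y in(y0,y1) for z in(z0,z1)])
S=4
def sil(c,boxes,p,z=0):
    m=np.zeros((480*S,640*S),np.uint8); cs,sn=np.cos(p[2]),np.sin(p[2])
    for b in boxes:
        P=b@np.array([[cs,sn,0],[-sn,cs,0],[0,0,1]])+[p[0],p[1],z]
        q=np.array([proj(c,X) for X in P]); q=((q+.5)*S*16-8).astype(np.int32)
        cv2.fillConvexPoly(m,cv2.convexHull(q),1,shift=4)
    return cv2.resize(m.astype(np.float32),(640,480),interpolation=cv2.INTER_AREA)
def fit(cs,masks,boxes,p0,zfree=False):
    def cost(p):
        z=p[3] if zfree else 0
        return sum(np.abs(sil(c,boxes,p,z)-m).sum()/m.sum() for c,m in zip(cs,masks))
    n=4 if zfree else 3; x0=np.r_[p0,0][:n]
    sx=np.vstack([x0]+[x0+np.eye(n)[i]*[.012,.012,.08,.012][i] for i in range(n)])
    r=minimize(cost,x0,method="Nelder-Mead",options=dict(initial_simplex=sx,maxiter=150,xatol=1e-4,fatol=1e-4)); return r.x,r.fun
def mask(cam,t,uv):
    r=finder.outline_of(cam,t)
    r=[x for x in r if abs(x["extent"][0]-uv[0])<18 and abs(x["extent"][1]-uv[1])<18]
    return r[0]["pixels"].astype(np.float32) if r else None
BX={"panel":[box(-.07,.07,-.1,.1,0,.01)],
"straightedge":[box(-.12,.12,-.015,.015,0,.005),box(-.045,.045,-.007,.007,.005,.043)]}
E
python3 - <<'E'
from h import *
C={n:viewer.camera(n) for n in("top","scene")}
for t,p0,uv in(("panel",[.545,.057,0.05],{"top":(315,217),"scene":(355,279)}),("straightedge",[.487,.35,.2],{"top":(209,238),"scene":(411,216)})):
    M={n:mask(n,t,uv[n]) for n in C}; ok=[n for n in C if M[n] is not None]; print(t,ok,[M[n].sum() for n in ok])
    for n in ok: print(n,fit([C[n]],[M[n]],BX[t],p0))
    print("both",fit([C[n] for n in ok],[M[n] for n in ok],BX[t],p0)); print("zfree",fit([C[n] for n in ok],[M[n] for n in ok],BX[t],p0,True))
for t in("grip_post","pointer","marker","clamp"):
    for n in C:
        print(t,n,[(np.round(x["position"],1).tolist(),round(x["conf"],2)) for x in finder.mark_of(n,t)][:3],[(np.round(x["extent"],1).tolist(),round(x["conf"],2)) for x in finder.outline_of(n,t)][:2])
a=C["top"]["pixels"]; s=cv2.resize(a[180:290,190:250],None,fx=5,fy=5,interpolation=2); b=cv2.resize(a[170:225,345:445],None,fx=5,fy=5,interpolation=2)
w=C["scene"]["pixels"][295:395,235:355]; w=cv2.resize(w,None,fx=4,fy=4,interpolation=2)[:,:480]
o=np.zeros((550,800,3),np.uint8); o[:,:300]=s; o[:275,300:800]=b; w=cv2.resize(w,(330,275)); o[275:,300:630]=w
cv2.imwrite("pics/crop1.png",o[:,:,::-1])
E
```

```text
panel ['top', 'scene'] [np.float32(3662.0), np.float32(3658.0)]
top (array([0.54973613, 0.05832148, 0.07491283]), np.float64(0.020446477457880974))
scene (array([0.55468329, 0.05875309, 0.07667225]), np.float64(0.07398168742656708))
both (array([0.5511259 , 0.05841738, 0.07922734]), np.float64(0.13145963847637177))
zfree (array([ 0.55087556,  0.05954738,  0.07982974, -0.00443119]), np.float64(0.1030864268541336))
straightedge ['top', 'scene'] [np.float32(1054.0), np.float32(988.0)]
top (array([0.48757569, 0.34990099, 0.1993026 ]), np.float64(0.06623576581478119))
scene (array([0.49183441, 0.34866252, 0.18863875]), np.float64(0.0885627493262291))
both (array([0.48972352, 0.34981227, 0.19655042]), np.float64(0.1873122602701187))
zfree (array([ 0.4895    ,  0.35110655,  0.19758138, -0.00236231]), np.float64(0.16172857582569122))
grip_post top [([404.1, 200.2], 0.54)] [([379.8, 204.4, 57.6, 24.5], 0.57)]
grip_post scene [([287.9, 326.9], 0.98)] [([310.8, 324.0, 67.3, 58.7], 0.56), ([142.8, 379.8, 47.1, 58.7], 0.48)]
pointer top [([401.3, 191.9], 0.69)] [([380.3, 206.2, 58.4, 25.3], 0.92)]
pointer scene [([300.2, 346.4], 0.82), ([375.7, 208.0], 0.19)] [([310.2, 321.2, 65.7, 61.3], 0.92)]
marker top [] []
marker scene [([292.0, 363.8], 0.55)] [([293.2, 363.7, 5.8, 11.8], 0.58)]
clamp top [([349.0, 210.2], 0.9)] [([392.3, 201.2, 84.6, 33.6], 0.64)]
clamp scene [([331.5, 306.3], 0.84), ([415.8, 361.5], 0.49)] [([294.0, 345.6, 101.8, 97.8], 0.61)]
```

View pics/crop1.png

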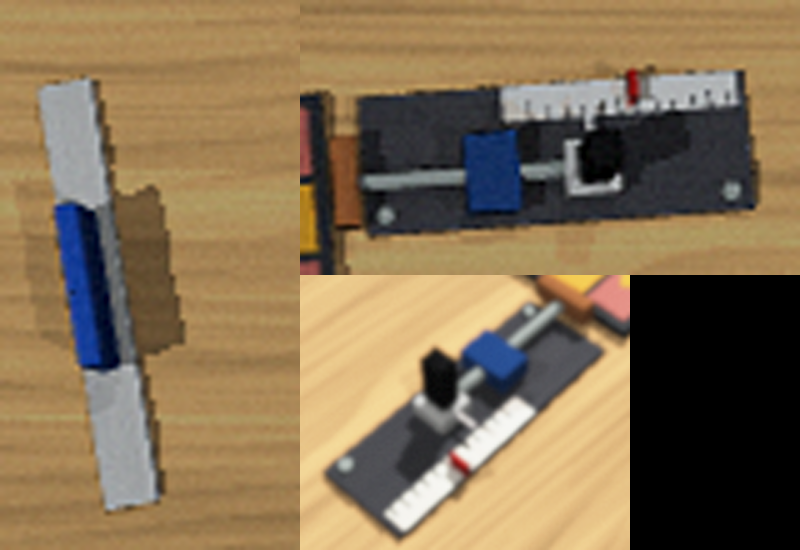

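The crop shows the chosen straightedge (top px ~(209,238), world (0.49,0.35), 0.60 m from the base) with its blue grip. The look-alikes at top px (224,358) and (401,303) are nearer the base, 0.34–0.36 m. In the same crop the red mark is at top px (411,187) and the pointer tip at (403,194).

```bash
python3 -m inch '[[[100,-55,-13,15,0,0,0],[100,-55,-13,15,0,0,0],[100,-55,-13,15,0,0,0],[100,-55,-13,15,0,0,0],[100,-55,-13,15,0,0,0],[100,-55,-13,15,0,0,0],[100,-56,-12,15,0,0,0],[100,0,0,0,0,0,-8.6]]]' 60; python3 -m inch '[[[100,0,0,0,0,0,-8.6],[100,0,0,0,0,0,-8.6],[100,0,0,0,0,0,0]]]'
```

```text
time: 3.3
ee_pos: [0.4904, 0.3472, 0.1242]
tcp_rot: [-179.9, -0.1, 174.1]
wrist_force: [-1.3, 0.3, -0.2]
opening: 0.0854
grasp_force: 0.0
time: 3.68
ee_pos: [0.4881, 0.3497, 0.1262]
tcp_rot: [-180.0, -0.0, -168.6]
wrist_force: [0.6, -0.4, -0.7]
opening: 0.0857
grasp_force: 0.0
```

```bash
cat >> h.py <<'E'
def rel(target):
    o=bot.get_obs(); R=Ro.from_euler("xyz",o["tcp_rot"],degrees=True)
    print("t",round(o["time"],2),"pos",np.round(o["ee_pos"],4),"rpy",np.round(o["tcp_rot"],2),"F",np.round(o["wrist_force"],1),"open",round(o["opening"],4),"gf",round(o["grasp_force"],1))
    print("tool shift mm",np.round(R.inv().apply(np.array(target)-o["ee_pos"])*1000,1))
E
python3 - <<'E'
from h import *
rel([.4885,.3495,.016]); print(bot.get_obs()["q"])
E
```

```text
t 3.67 pos [0.4881 0.3497 0.1262] rpy [-1.8000e+02 -1.0000e-02 -1.6863e+02] F [ 0.6 -0.4 -0.7] open 0.0857 gf 0.0
tool shift mm [ -0.3  -0.3 110.2]
[3.56220474e+01 1.10852114e+01 5.25636051e+00 8.41802460e+01
 3.00387850e-04 2.42562939e+01]
```

```bash
python3 -m inch '[[[100,0,0,55,0,0,0],[100,0,0,45,0,0,0],[100,0,0,10,0,0,0],[0,0,0,0,0,0,0],[0,0,0,0,0,0,0],[0,0,0,0,0,0,0],[0,0,0,0,0,0,0],[0,0,0,0,0,0,0]]]' 60
```

```text
time: 4.68
ee_pos: [0.4886, 0.3502, 0.0174]
tcp_rot: [180.0, 0.1, -168.6]
wrist_force: [-0.5, -0.7, 5.6]
opening: 0.013
grasp_force: 59.9
```

```bash
python3 -m inch '[[[0,0,0,-15,0,0,0],[0,0,0,-15,0,0,-10],[0,0,0,-10,0,0,-10.5],[0,0,0,-5,0,0,-10.5],[0,0,0,0,0,0,-10.5],[0,0,0,0,0,0,-10.5],[0,0,0,0,0,0,-10.5],[0,0,0,0,0,0,-10.5]]]'; python3 -m inch '[[[0,0,0,0,0,0,-9.9],[0,0,0,0,0,0,0]]]'; python3 - <<'E'
from h import *
p=np.array([.550,.058]);th=.076
# stand-off 12 mm short of flush
rel([*(p-np.array([np.cos(th),np.sin(th)])*.097),.0624]); print(bot.get_obs()["q"])
c=viewer.camera("top"); s=viewer.camera("scene"); y=np.pi/2+th
o=bot.get_obs()["ee_pos"]
for n,cc in(("top",c),("scene",s)):
    r=finder.outline_of(n,"straightedge"); u=proj(cc,o); r=[x for x in r if np.hypot(*(np.array(x["extent"][:2])-u))<40]
    print(n,len(r), u)
    for x in finder.mark_of(n,"straightedge_end_a"): print(np.round(x["position"],1),round(x["conf"],2),np.round(atz(cc,x["position"],o[2]-.017),4))
E
```

```text
time: 5.68
ee_pos: [0.488, 0.3497, 0.0618]
tcp_rot: [180.0, -0.0, -95.2]
wrist_force: [-0.2, -0.3, -2.3]
opening: 0.0132
grasp_force: 58.7
time: 5.92
ee_pos: [0.488, 0.3498, 0.0617]
tcp_rot: [180.0, -0.0, -85.7]
wrist_force: [1.0, -0.1, -4.0]
opening: 0.0124
grasp_force: 58.7
t 5.92 pos [0.488  0.3498 0.0617] rpy [179.99  -0.   -85.74] F [ 1.  -0.1 -4. ] open 0.0124 gf 58.7
tool shift mm [295.7  56.9  -0.7]
[ 3.56306126e+01  1.18992715e+01 -9.36192625e-01  7.71702407e+01
  1.15970583e-03 -5.86318947e+01]
top 1 [202.86146152 235.08972295]
[382.2 336.4] 0.75 [ 0.2258 -0.123   0.0445]
[260.7 342.6] 0.63 [0.2078 0.1941 0.0445]
[243.4 234.8] 0.55 [0.4912 0.2462 0.0445]
scene 1 [411.41345133 198.28162642]
[303.6 194.2] 0.97 [0.2478 0.1744 0.0445]
[333.4 164.2] 0.83 [0.1851 0.357  0.0445]
[212.6 304.8] 0.82 [ 0.4286 -0.2448  0.0445]
[428.6 188.8] 0.74 [0.4782 0.4469 0.0445]
[208.5 252. ] 0.72 [ 0.2765 -0.1571  0.0445]
[389. 218.] 0.59 [0.4895 0.2553 0.0445]
[355.9 279.1] 0.23 [0.5845 0.0239 0.0445]
```

```bash
python3 -m inch '[[[0,50,10,0,0,0,0],[0,50,10,0,0,0,0],[0,50,10,0,0,0,0],[0,50,10,0,0,0,0],[0,50,9,0,0,0,0],[0,46,8,20,0,0,0],[0,0,0,10,0,0,0],[0,0,0,0,0,0,0]]]'; python3 - <<'E'
from h import *
rel([.453,.051,.0175]); o=bot.get_obs()
for n in("top","scene"):
    c=viewer.camera(n); cv2.imwrite(f"pics/{n}2.png",c["pixels"][:,:,::-1])
    for x in finder.mark_of(n,"straightedge_end_a"): print(n,np.round(x["position"],1),round(x["conf"],2),np.round(atz(c,x["position"],o["ee_pos"][2]-.0175),4))
    for x in finder.mark_of(n,"panel")[:1]: print("panel",np.round(atz(c,x["position"],0),4))
c=cv2.imread("pics/top2.png")[150:320,270:400]; s=cv2.imread("pics/scene2.png")[200:340,260:420]
o=np.zeros((520,800,3),np.uint8); o[:510,:390]=cv2.resize(c,None,fx=3,fy=3,interpolation=2); o[:350,395:795]=cv2.resize(s,None,fx=2.5,fy=2.5,interpolation=2)
cv2.imwrite("pics/crop2.png",o)
E
```

```text
time: 7.22
ee_pos: [0.4533, 0.0504, 0.0308]
tcp_rot: [180.0, 0.0, -85.7]
wrist_force: [0.0, 0.4, -2.2]
opening: 0.013
grasp_force: 59.0
t 7.22 pos [0.4533 0.0504 0.0308] rpy [ 1.7995e+02  1.0000e-02 -8.5750e+01] F [ 0.   0.4 -2.2] open 0.013 gf 59.0
tool shift mm [-0.7  0.2 13.3]
top [421.2 271.8] 0.98 [ 0.3957 -0.2328  0.0133]
top [382.4 336.5] 0.85 [ 0.2222 -0.1268  0.0133]
top [190.7 366. ] 0.82 [0.1412 0.3857 0.0133]
top [258.2 345.5] 0.78 [0.1963 0.2059 0.0133]
top [355.2 249.6] 0.61 [ 0.4554 -0.054   0.0133]
scene [210.7 308.4] 0.97 [ 0.4062 -0.2409  0.0133]
scene [348.3 235.2] 0.93 [0.4383 0.1566 0.0133]
scene [211.2 252.1] 0.74 [ 0.246  -0.1358  0.0133]
scene [293.5 277.3] 0.71 [ 0.458  -0.0496  0.0133]
scene [301.6 190.8] 0.39 [0.1928 0.2149 0.0133]
panel [0.5537 0.0545 0.    ]
```

View pics/crop2.png

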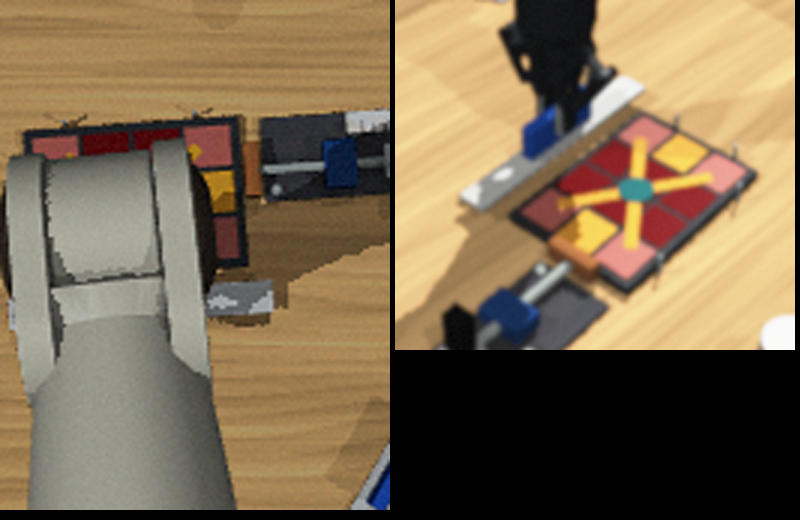

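The picture shows the held straightedge parallel to the panel's near edge, with a gap of about 12 mm. Scene blade ends are at px (293,277) and (348,235). I'll lower it and push towards the panel until contact.

```bash
python3 -m inch '[[[0,0,0,8,0,0,0],[0,0,0,4.5,0,0,0],[0,0,-3,0,0,0,0],[0,0,-3,0,0,0,0],[0,0,-2,0,0,0,0],[0,0,0,0,0,0,0]]]'; 
```

```text
time: 8.28
ee_pos: [0.4618, 0.051, 0.0189]
tcp_rot: [-180.0, 0.0, -85.7]
wrist_force: [-0.2, 0.5, -2.1]
opening: 0.013
grasp_force: 59.1
```

```bash
python3 -m inch '[[[0,0,-1.5,0,0,0,0],[0,0,-1.5,0,0,0,0],[0,0,0,0,0,0,0]]]'; python3 -c "
from h import *
rel([.465,.0517,.0175]);print(bot.get_obs()['torque'])"
```

```text
time: 8.65
ee_pos: [0.4647, 0.0512, 0.0188]
tcp_rot: [-180.0, -0.0, -85.7]
wrist_force: [0.3, -0.4, -2.8]
opening: 0.0127
grasp_force: 59.1
t 8.65 pos [0.4647 0.0512 0.0188] rpy [-180.     -0.    -85.67] F [ 0.3 -0.4 -2.8] open 0.0127 gf 59.1
tool shift mm [-0.5 -0.4  1.3]
[-0.01763043  0.03728742  0.0086992 ]
```

```bash
python3 -m inch '[[[0,0,-0.5,1,0,0,0],[0,0,-1,0,0,0,0],[0,0,-1,0,0,0,0],[0,0,0,0,0,0,0]]]'; python3 -c "
from h import *
print(bot.get_obs()['torque'])"
```

```text
time: 9.15
ee_pos: [0.4671, 0.0514, 0.0178]
tcp_rot: [-180.0, -0.0, -85.7]
wrist_force: [-0.6, 0.2, -2.7]
opening: 0.0129
grasp_force: 59.1
[0.04177838 0.0103312  0.05586026]
```

```bash
python3 -m inch '[[[0,0,-1,0,0,0,0],[0,0,-1,0,0,0,0],[0,0,0,0,0,0,0]]]'; python3 -c "
from h import *
print(bot.get_obs()['torque'])"
```

```text
time: 9.52
ee_pos: [0.4679, 0.0514, 0.0175]
tcp_rot: [179.9, -0.0, -85.7]
wrist_force: [-6.2, 0.4, 0.0]
opening: 0.0129
grasp_force: 59.6
[-0.11375217  1.30498474  0.06612228]
```

```bash
python3 -m inch '[[[0,0,-1,0,0,0,0],[0,0,-1,0.4,0,0,0],[0,0,0,0,0,0,0],[0,0,0,0,0,0,0]]]' 20; python3 -c "
from h import *
print(bot.get_obs()['torque'])
p=[]
for n,uv in(('scene',(324,257)),):
    c=viewer.camera(n)
    cv2.imwrite('pics/s3.png',cv2.resize(c['pixels'][215:310,270:390,::-1],None,fx=6,fy=6,interpolation=2))
    for x in finder.mark_of(n,'straightedge_end_a'): print(np.round(x['position'],1),np.round(atz(c,x['position'],0),4))
"
```

```text
time: 10.02
ee_pos: [0.4681, 0.0514, 0.0175]
tcp_rot: [179.7, -0.0, -85.7]
wrist_force: [-17.6, -3.3, 12.4]
opening: 0.0131
grasp_force: 61.1
[-0.30889704  3.80548888  0.09698743]
[211.  249.3] [ 0.221  -0.1228  0.    ]
[356.5 243.2] [0.4648 0.1599 0.    ]
[212.9 307.8] [ 0.3961 -0.2312  0.    ]
[297.6 287.8] [ 0.4799 -0.0571  0.    ]
[302.7 194.1] [0.1928 0.2187 0.    ]
```

View pics/s3.png

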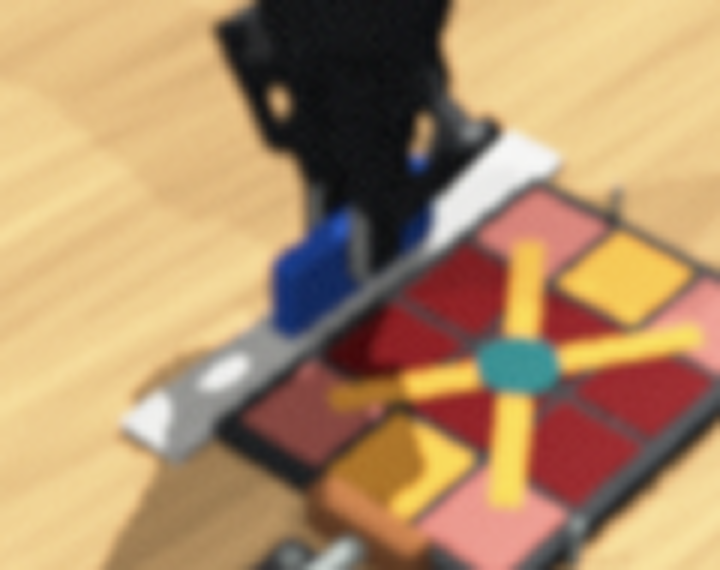

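The picture shows the blade lying along the near edge and overhanging both ends of the panel. I'll open the fingers slightly, nudge with the rear finger alone so the blade seats itself flush, then look.

```bash
python3 -m inch '[[[0,0,1.5,-1,0,0,0],[28,0,0,0,0,0,0],[28,0,0,0,0,0,0],[28,0,-1,0,0,0,0],[28,0,-1,0,0,0,0],[28,0,0,0,0,0,0]]]' 20; python3 -m inch '[[[28,0,-1,0,0,0,0],[28,0,-1,0,0,0,0],[28,0,0,0,0,0,0]]]'
```

```text
time: 10.88
ee_pos: [0.4717, 0.0517, 0.0184]
tcp_rot: [-180.0, -0.0, -85.7]
wrist_force: [0.2, 0.2, -0.1]
opening: 0.0242
grasp_force: 0.0
time: 11.25
ee_pos: [0.473, 0.0518, 0.0183]
tcp_rot: [179.9, -0.0, -85.7]
wrist_force: [-5.0, -1.2, 3.2]
opening: 0.0238
grasp_force: 2.5
```

```bash
python3 -m inch '[[[28,0,-1,0,0,0,0],[28,0,0,0,0,0,0],[28,0,4,0,0,0,0],[28,0,3,0,0,0,0],[28,0,0,-20,0,0,0],[28,0,0,-45,0,0,0],[50,0,0,-45,0,0,0],[100,0,0,0,0,0,0]]]' ; python3 - <<'E'
from h import *
C={n:viewer.camera(n) for n in("top","scene")}
p=np.array([.550,.058]);th=.076
M={}
for n in C:
    print(n,[np.round(atz(C[n],x["position"],0),4)[:2].tolist() for x in finder.mark_of(n,"straightedge_end_a") if .4<atz(C[n],x["position"],0)[0]<.52],
     [np.round(atz(C[n],x["position"],0),4)[:2].tolist() for x in finder.mark_of(n,"panel")][:1])
    for t in("grip_post","pointer","marker"): print(t,[(np.round(x["position"],1).tolist(),round(x["conf"],2)) for x in finder.mark_of(n,t)][:2])
t,s=C["top"]["pixels"],C["scene"]["pixels"]
o=np.zeros((600,800,3),np.uint8); o[:285,:800]=cv2.resize(t[180:265,255:445],(800,358),interpolation=2)[:285]; o[290:600,:500]=cv2.resize(s[230:354,230:430],(500,310),interpolation=2)
cv2.imwrite("pics/crop4.png",o[:,:,::-1])
E
```

```text
time: 12.25
ee_pos: [0.4695, 0.0516, 0.1321]
tcp_rot: [-179.6, 0.0, -85.7]
wrist_force: [0.9, 0.9, 0.2]
opening: 0.0593
grasp_force: 0.0
top [[0.4713, -0.0491]] []
grip_post [([404.6, 201.4], 0.7)]
pointer [([399.9, 188.6], 0.82)]
marker []
scene [[0.4846, -0.0533], [0.4638, 0.1583]] [[0.5474, 0.0578]]
grip_post [([285.2, 330.9], 0.97), ([354.1, 280.0], 0.52)]
pointer [([300.8, 349.6], 0.84)]
marker [([301.3, 350.5], 0.71), ([295.8, 365.8], 0.56)]
```

View pics/crop4.png

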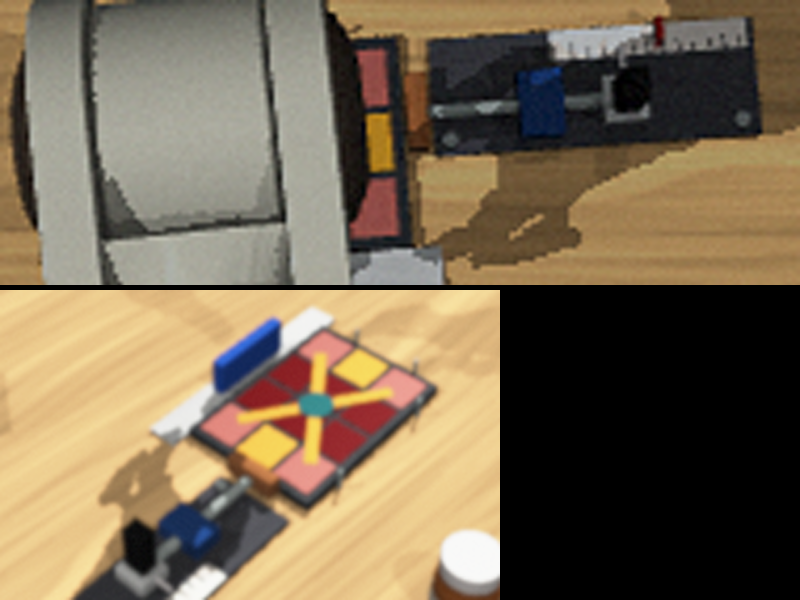

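The blade lies released along the panel's near edge, with overhang at both ends. I'll recheck once the arm is clear of the top view. Next is the post.

```bash
python3 -m inch '[[[100,0,0,0,0,0,10],[100,0,0,0,0,0,10],[100,0,0,0,0,0,10],[100,0,0,0,0,0,10],[100,0,0,0,0,0,10],[100,0,0,0,0,0,10],[100,0,0,0,0,0,10],[100,0,0,0,0,0,10]]]' >/dev/null; python3 -m inch '[[[100,0,0,0,0,0,10],[100,0,0,0,0,0,0]]]'; python3 - <<'E'
from h import *
C={n:viewer.camera(n) for n in("top","scene")}
m={n:finder.mark_of(n,"grip_post") for n in C}
for n in C: print(n,[(np.round(x["position"],1),round(x["conf"],2),np.round(atz(C[n],x["position"],.05),4)) for x in m[n][:2]])
if m["top"] and m["scene"]:
    P,e=tri(C["top"],m["top"][0]["position"],C["scene"],m["scene"][0]["position"]); print("tri",P.round(4),e)
    P[2]=.04; rel(P)
# black post centroid in both views as a check
th=.076; print("expected from panel", np.array([.55,.058])+np.array([np.sin(th),-np.cos(th)])*.245)
E
```

```text
time: 14.1
ee_pos: [0.4675, 0.0514, 0.1283]
tcp_rot: [180.0, -0.0, -175.6]
wrist_force: [-0.9, -0.4, 0.1]
opening: 0.0854
grasp_force: 0.0
top [(array([403.8, 200.5]), 0.9, array([ 0.5843, -0.1822,  0.05  ]))]
scene [(array([285.5, 327.9]), 0.86, array([ 0.585 , -0.1792,  0.05  ]))]
tri [ 0.5849 -0.1809  0.0511] 0.0027634323497830846
t 14.3 pos [0.4676 0.0514 0.1284] rpy [ 180.     -0.   -175.51] F [ 0.3 -0.6 -0.5] open 0.0851 gf 0.0
tool shift mm [ -98.8 -240.8   88.3]
expected from panel [ 0.56860208 -0.18629278]
```

```bash
python3 -m inch '[[[100,-20,-48,0,0,0,0],[100,-20,-48,0,0,0,0],[100,-20,-48,0,0,0,0],[100,-20,-48,0,0,0,0],[100,-19,-49,0,0,0,0],[100,0,0,35,0,0,0],[100,0,0,0,0,0,0]]]'; python3 - <<'E'
from h import *
rel([.5849,-.181,.034])
c=viewer.camera("top"); s=viewer.camera("scene")
cv2.imwrite("pics/top5.png",c["pixels"][:,:,::-1]);
M=mask("top","straightedge",proj(c,[.468,.052,.02])); P=mask("top","panel",(315,217))
if P is not None: print("panel",fit([c],[P],BX["panel"],[.55,.058,.076]))
if M is not None: print("se",M.sum(),fit([c],[M],BX["straightedge"],[.468,.052,1.647]))
for n,k in(("top",c),("scene",s)): print([np.round(atz(k,x["position"],0),4)[:2].tolist() for x in finder.mark_of(n,"straightedge_end_a") if .4<atz(k,x["position"],0)[0]<.52])
o=np.zeros((600,800,3),np.uint8); o[:300]=cv2.resize(c["pixels"][185:260,250:450],(800,300),interpolation=2); o[300:,:500]=cv2.resize(s["pixels"][230:350,230:430],(500,300),interpolation=2)
cv2.imwrite("pics/crop5.png",o[:,:,::-1])
E
```

```text
time: 15.18
ee_pos: [0.5829, -0.1814, 0.0904]
tcp_rot: [179.9, -0.3, -175.6]
wrist_force: [-0.4, 0.0, -0.2]
opening: 0.085
grasp_force: 0.0
t 15.18 pos [ 0.5829 -0.1814  0.0904] rpy [ 179.88   -0.29 -175.63] F [-0.4  0.  -0.2] open 0.085 gf 0.0
tool shift mm [-2.3  0.2 56.4]
panel (array([0.54990889, 0.05908091, 0.07487571]), np.float64(0.02615961804986))
se 941.0 (array([0.46494778, 0.05335567, 1.64436394]), np.float64(0.06841126829385757))
[[0.4763, -0.0375], [0.4594, 0.1497]]
[[0.4631, 0.1477], [0.4776, -0.0538]]
```

View pics/crop5.png

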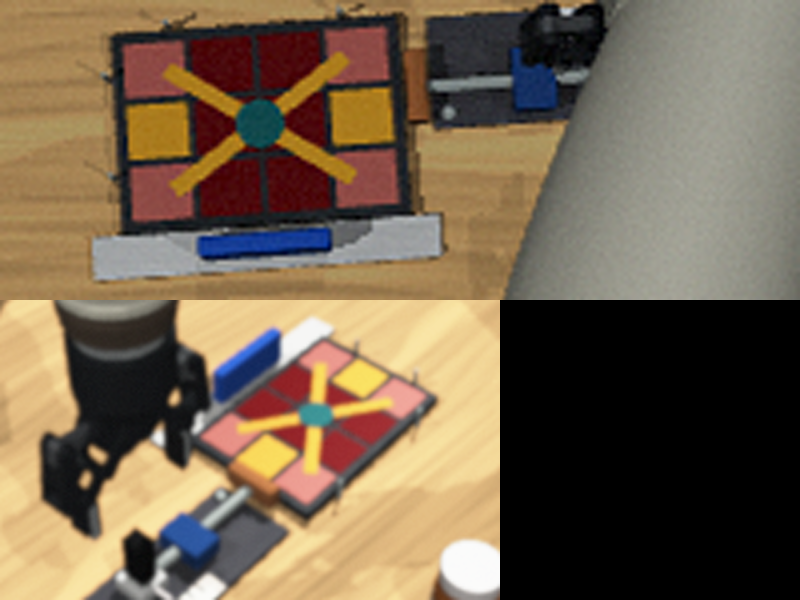

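The straightedge is flush: the fit puts it 85.2 mm from the panel's middle, parallel within 0.1° and centred within 1 mm. The open fingers straddle the post (crop px ~(138,540)), so I can descend and grip.

```bash
python3 -m inch '[[[100,-2,0,30,0,0,0],[100,0,0,26,0,0,0],[0,0,0,0,0,0,0],[0,0,0,0,0,0,0],[0,0,0,0,0,0,0],[0,0,0,0,0,0,0],[0,0,0,0,0,0,0]]]' 60; python3 - <<'E'
from h import *
rel([.5849,-.181,.034])
for n in("top","scene"):
    c=viewer.camera(n)
    for t,z in(("pointer",.018),("marker",.012),("grip_post",.05)): print(n,t,[(np.round(x["position"],1).tolist(),round(x["conf"],2),np.round(atz(c,x["position"],z),4)[:2].tolist()) for x in finder.mark_of(n,t)][:2])
# marker by colour in the first, clear pictures, at z of its middle/top
for n,z,w in(("top",.017,(180,200,395,425)),("scene",.013,(350,380,280,310))):
    im=cv2.imread(f"pics/{n}0.png").astype(int); c=viewer.camera(n); a=im[w[0]:w[1],w[2]:w[3]]
    k=a[:,:,2]-np.maximum(a[:,:,0],a[:,:,1]); k=np.clip(k-40,0,None); yy,xx=np.mgrid[w[0]:w[1],w[2]:w[3]]
    u=np.array([(k*xx).sum(),(k*yy).sum()])/k.sum(); print(n,"red",u,(k>0).sum(),atz(c,u,z).round(4))
E
```

```text
time: 16.35
ee_pos: [0.5875, -0.185, 0.0394]
tcp_rot: [-179.6, 0.2, -175.8]
wrist_force: [0.4, -19.0, 2.8]
opening: 0.0168
grasp_force: 61.6
t 16.35 pos [ 0.5875 -0.185   0.0394] rpy [-1.7959e+02  1.6000e-01 -1.7582e+02] F [  0.4 -19.    2.8] open 0.0168 gf 61.6
tool shift mm [2.3 4.2 5.4]
top pointer []
top marker [([277.3, 246.7], 0.46, [0.4627, 0.1592])]
top grip_post [([349.3, 208.3], 0.69, [0.5628, -0.0367])]
scene pointer [([302.1, 349.9], 0.94, [0.6273, -0.1755])]
scene marker [([292.7, 365.7], 0.53, [0.6385, -0.2098]), ([300.1, 284.6], 0.44, [0.4856, -0.0539])]
scene grip_post [([286.8, 328.3], 0.75, [0.5875, -0.1781])]
top red [411.17665131 186.19969278] 15 [ 0.631 -0.208  0.017]
scene red [292.4555479 362.7773949] 45 [ 0.6338 -0.2062  0.013 ]
```

The post is gripped: opening 17 mm, grip 60 N. The mark lies about 30 mm out along the pull, so I'll pull most of that and then measure.

```bash
python3 -m inch '[[[0,0,-8,0,0,0,0],[0,0,-8,0,0,0,0],[0,0,-8,0,0,0,0],[0,0,-6,0,0,0,0],[0,0,0,0,0,0,0],[0,0,0,0,0,0,0]]]'; cat > m.py <<'E'
from h import *
import sys
rel([.5849,-.181,.034])
u=np.array([.0749,-.9972,0]); c=None; q=[];k=[]
for i in range(4):
    c=viewer.camera("scene")
    P=[x["position"] for x in finder.mark_of("scene","pointer") if x["conf"]>.4 and 250<x["position"][0]<330]
    K_=[x["position"] for x in finder.mark_of("scene","marker") if x["conf"]>.3 and 280<x["position"][0]<310]
    if P:q.append(P[0])
    if K_:k.append(K_[0])
    print(P[:1],K_[:2])
print("pointer s",[round(float(atz(c,p,.018)@u)*1000,1) for p in q],"marker s",[round(float(atz(c,p,0)@u)*1000,1) for p in k])
cv2.imwrite(f"pics/{sys.argv[1]}.png",cv2.resize(c["pixels"][320:395,230:330,::-1],None,fx=8,fy=8,interpolation=2))
t=viewer.camera("top")["pixels"]; cv2.imwrite(f"pics/{sys.argv[1]}t.png",cv2.resize(t[170:225,345:445,::-1],None,fx=8,fy=8,interpolation=2))
np.savez("cam.npz",R=c["R"],t=c["t"],v=c["vfov"],cx=c["cx"],cy=c["cy"])
E
python3 m.py pull1
```

```text
time: 17.6
ee_pos: [0.5894, -0.2105, 0.0394]
tcp_rot: [179.9, 0.1, -175.6]
wrist_force: [-1.7, 6.5, 7.7]
opening: 0.0169
grasp_force: 62.4
t 17.6 pos [ 0.5894 -0.2105  0.0394] rpy [ 1.7995e+02  1.4000e-01 -1.7565e+02] F [-1.7  6.5  7.7] open 0.0169 gf 62.4
tool shift mm [ 2.3 29.8  5.4]
[[296.8, 285.5]] []
[[292.0, 358.5]] [[295.0, 366.9]]
[[289.7, 357.2]] [[293.3, 367.5]]
[[291.9, 357.5]] [[296.2, 362.6]]
pointer s [101.4, 249.2, 250.0, 247.7] marker s [250.3, 253.4, 241.8]
```

View pics/pull1.png

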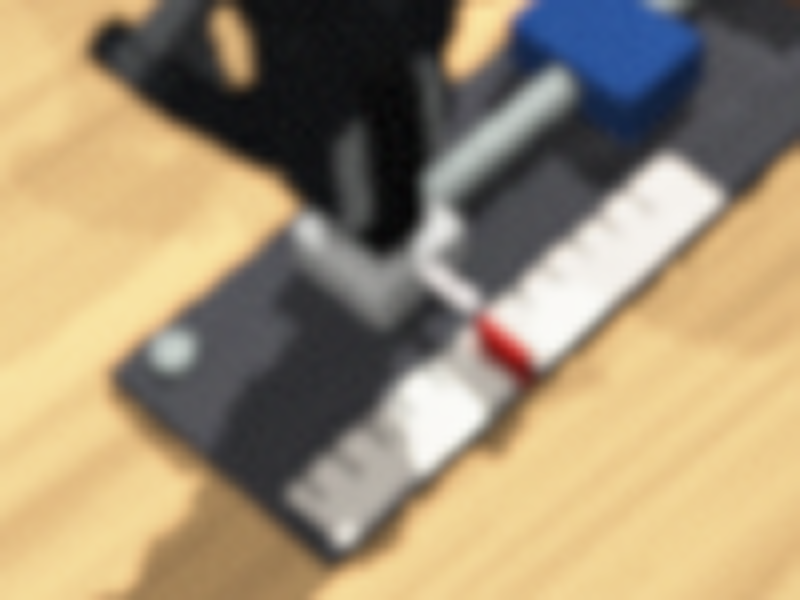

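```bash
cat > al.py <<'E'
from h import *
from scipy.ndimage import map_coordinates
th=.075; u=np.array([np.sin(th),-np.cos(th)]); v=np.array([np.cos(th),np.sin(th)])
acc=[]
for i in range(5):
    c=viewer.camera("scene"); acc.append(c["pixels"].astype(float))
a=np.mean(acc,0)
k=np.clip((a[:,:,0]-np.maximum(a[:,:,1],a[:,:,2])-25)/75,0,1)
w=np.zeros_like(k); w[350:378,280:306]=1; k=(k*w).astype(np.float32)
blur=lambda m:cv2.GaussianBlur(m,(0,0),.8)
kn=k
B=[box(-.002,.002,-.008,.008,.006,.019)]
best=minimize(lambda p:np.abs(p[2]*blur(sil(c,B,[p[0],p[1],th-np.pi/2]))-kn).sum(),[.634,-.207,.8],method="Nelder-Mead",options=dict(initial_simplex=[[.634,-.207,.8],[.639,-.207,.8],[.634,-.212,.8],[.634,-.207,1]]))
t=best.x[:2]; print("tab",t.round(4),"s",(t@u*1000).round(2),"cost",best.fun,k.sum())
# pointer: brightness profile along u at stations on v short of the tab
g=a.min(2); L=t@v
for d in (.012,.014,.016,.018,.020,.022):
    S=np.linspace(-.012,.012,97); uv=np.array([proj(c,[*(v*(L-d)+u*(t@u+s)),.018]) for s in S])
    p=map_coordinates(g,[uv[:,1],uv[:,0]],order=1); q=np.clip(p-p.min()-.5*np.ptp(p),0,None); 
    j=p[20:80].argmax()+20; W=slice(max(j-14,0),j+15); print(d,"peak",(S[j]*1000).round(2),"centroid",((q[W]*S[W]).sum()/q[W].sum()*1000).round(2),p[::8].round().tolist())
E
python3 al.py
```

```text
tab [ 0.6341 -0.2062] s 253.11 cost 34.60554455191573 47.17867
0.012 peak -1.0 centroid -1.11 [79.0, 79.0, 80.0, 99.0, 142.0, 182.0, 181.0, 137.0, 96.0, 85.0, 83.0, 80.0, 66.0]
0.014 peak -1.25 centroid -1.34 [77.0, 77.0, 80.0, 106.0, 160.0, 202.0, 192.0, 138.0, 91.0, 72.0, 74.0, 70.0, 61.0]
0.016 peak -1.5 centroid -1.42 [77.0, 76.0, 79.0, 109.0, 163.0, 205.0, 190.0, 137.0, 76.0, 60.0, 60.0, 60.0, 51.0]
0.018 peak -1.0 centroid -1.35 [75.0, 74.0, 79.0, 101.0, 157.0, 196.0, 191.0, 131.0, 73.0, 48.0, 50.0, 49.0, 45.0]
0.02 peak -1.5 centroid -1.33 [75.0, 76.0, 78.0, 106.0, 154.0, 197.0, 189.0, 132.0, 75.0, 55.0, 53.0, 55.0, 54.0]
0.022 peak -1.75 centroid -1.41 [79.0, 83.0, 92.0, 113.0, 162.0, 202.0, 192.0, 137.0, 86.0, 74.0, 75.0, 75.0, 75.0]
```

View pics/pull1t.png

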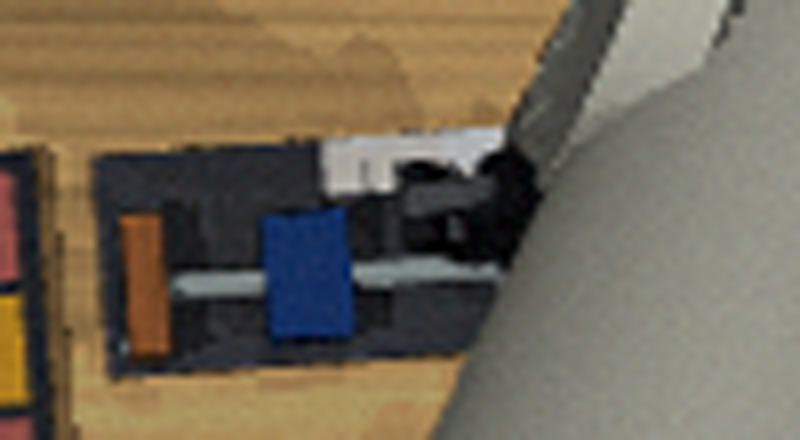

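```bash
cat >> al.py <<'E'
print(best.x)
for d in (-.006,-.003,0,.003,.006):
    S=np.arange(-.008,.0101,.001); uv=np.array([proj(c,[*(v*(L+d)+u*(t@u+s)),.019]) for s in S])
    P=[map_coordinates(a[:,:,i],[uv[:,1],uv[:,0]],order=1).round().astype(int) for i in range(3)]
    print(d,"R",P[0].tolist(),"R-G",(P[0]-P[1]).tolist())
E
python3 al.py | tail -6
python3 - <<'E'
# D from the first top picture (unoccluded, taken at rest)
from h import *
th=.075; u=np.array([np.sin(th),-np.cos(th)]); v=np.array([np.cos(th),np.sin(th)])
from scipy.ndimage import map_coordinates
c=viewer.camera("top"); a=cv2.imread("pics/top0.png")[:,:,::-1].astype(float)
t=atz(c,(411.2,186.3),.019)[:2]; L=t@v; S=np.arange(-.040,.0081,.001)
for d,z in((-.006,.019),(-.003,.019),(0,.019),(.003,.019),(.006,.019),(.012,.018),(.014,.018),(.016,.018),(.018,.018)):
    uv=np.array([proj(c,[*(v*(L-d)+u*(t@u+s)),z]) for s in S]); P=[map_coordinates(a[:,:,i],[uv[:,1],uv[:,0]],order=1) for i in range(3)]
    r=P[0]-P[1]; k=np.clip(r-30,0,None); g=np.min(P,0)
    print(d,"red centroid",((k*S)[25:].sum()/max(k[25:].sum(),1e-9)*1000).round(2),"g",g[:28].round().astype(int).tolist())
E
```

```text
[ 0.63398766 -0.20618843  0.5832294 ]
-0.006 R [180, 189, 193, 198, 203, 206, 206, 203, 194, 183, 172, 163, 165, 173, 182, 179, 177, 168, 156] R-G [4, 5, 6, 8, 12, 21, 33, 45, 60, 69, 66, 55, 40, 26, 16, 12, 9, 6, 5]
-0.003 R [226, 231, 237, 239, 239, 240, 238, 232, 226, 212, 195, 180, 172, 174, 185, 192, 200, 204, 197] R-G [4, 4, 3, 5, 8, 14, 30, 52, 78, 101, 107, 106, 84, 60, 41, 31, 23, 17, 12]
0 R [239, 240, 243, 243, 243, 242, 240, 236, 229, 217, 198, 177, 158, 149, 145, 154, 167, 178, 185] R-G [2, 3, 4, 4, 6, 11, 26, 51, 80, 107, 120, 124, 113, 89, 68, 50, 36, 24, 17]
0.003 R [247, 246, 246, 245, 244, 243, 241, 236, 229, 217, 199, 177, 154, 139, 130, 132, 145, 158, 170] R-G [1, 1, 1, 2, 4, 10, 23, 48, 79, 106, 122, 126, 119, 97, 76, 57, 41, 28, 19]
0.006 R [250, 249, 248, 248, 246, 244, 241, 236, 227, 216, 196, 174, 151, 136, 130, 130, 144, 157, 171] R-G [1, 0, 0, 1, 3, 8, 19, 43, 74, 105, 121, 123, 117, 97, 75, 54, 40, 27, 18]
-0.006 red centroid -0.26 g [82, 78, 79, 82, 85, 84, 82, 80, 77, 75, 76, 79, 82, 83, 81, 80, 78, 77, 76, 74, 71, 69, 70, 71, 71, 70, 69, 72]
-0.003 red 
[... 575 characters left out ...]
175, 174, 174, 175, 177, 178, 177, 176, 175, 177, 178, 178, 178, 177, 177, 177]
0.012 red centroid 0.0 g [171, 146, 121, 107, 130, 152, 168, 175, 178, 163, 139, 115, 133, 153, 169, 174, 179, 174, 155, 133, 109, 83, 56, 95, 135, 169, 175, 181]
0.014 red centroid 0.0 g [148, 122, 96, 89, 111, 134, 148, 159, 166, 150, 130, 116, 137, 158, 172, 175, 180, 172, 155, 136, 117, 99, 86, 121, 155, 176, 181, 185]
0.016 red centroid 0.0 g [104, 87, 67, 66, 82, 98, 105, 111, 114, 106, 97, 100, 131, 162, 168, 156, 145, 123, 99, 77, 67, 56, 55, 76, 97, 110, 117, 124]
0.018 red centroid 0.0 g [44, 45, 43, 46, 50, 56, 59, 62, 63, 62, 60, 78, 116, 155, 152, 133, 114, 88, 60, 37, 30, 23, 22, 29, 36, 39, 40, 41]
```

The pointer is about 1.3–2.3 mm short of the mark by the scene view, and about 1.7 mm short by the top view and robot travel. I'll pull 2 mm more.

```bash
python3 -m inch '[[[0,0,-2,0,0,0,0],[0,0,0,0,0,0,0],[0,0,0,0,0,0,0]]]'; python3 al.py; python3 m.py pull2 | tail -1
```

```text
time: 19.18
ee_pos: [0.5895, -0.2123, 0.0393]
tcp_rot: [179.9, 0.1, -175.6]
wrist_force: [-1.9, 6.3, 8.0]
opening: 0.017
grasp_force: 62.4
tab [ 0.6339 -0.2058] s 252.76 cost 34.61800789699277 47.855995
0.012 peak 1.25 centroid 1.28 [79.0, 79.0, 78.0, 80.0, 94.0, 133.0, 177.0, 183.0, 145.0, 104.0, 83.0, 84.0, 83.0]
0.014 peak 0.75 centroid 1.09 [77.0, 77.0, 76.0, 77.0, 97.0, 144.0, 193.0, 191.0, 148.0, 91.0, 75.0, 74.0, 75.0]
0.016 peak 1.5 centroid 0.93 [77.0, 76.0, 75.0, 78.0, 96.0, 149.0, 192.0, 195.0, 141.0, 84.0, 60.0, 62.0, 61.0]
0.018 peak 0.5 centroid 0.82 [76.0, 76.0, 76.0, 76.0, 99.0, 148.0, 197.0, 191.0, 137.0, 75.0, 52.0, 49.0, 49.0]
0.02 peak 0.75 centroid 0.83 [75.0, 77.0, 78.0, 83.0, 98.0, 151.0, 197.0, 195.0, 139.0, 81.0, 56.0, 57.0, 56.0]
0.022 peak 1.0 centroid 0.89 [77.0, 80.0, 88.0, 93.0, 110.0, 155.0, 200.0, 196.0, 150.0, 95.0, 78.0, 77.0, 77.0]
[ 0.63388382 -0.20584405  0.62482727]
-0.006 R [179, 189, 194, 196, 196, 197, 193, 191, 188, 180, 175, 169, 168, 173, 182, 180, 179, 178, 177] R-G [2, 2, 3, 7, 11, 18, 31, 45, 59, 70, 67, 60, 43, 29, 17, 13, 9, 6, 5]
-0.003 R [229, 235, 240, 242, 240, 238, 236, 230, 223, 213, 197, 183, 172, 173, 181, 191, 200, 212, 215] R-G [1, 2, 2, 3, 5, 12, 28, 50, 75, 101, 108, 108, 91, 67, 46, 33, 24, 17, 11]
0 R [242, 244, 246, 246, 245, 243, 240, 235, 229, 220, 203, 183, 163, 152, 146, 150, 165, 179, 193] R-G [1, 1, 1, 1, 3, 9, 21, 44, 74, 104, 120, 125, 121, 97, 74, 56, 40, 27, 18]
0.003 R [248, 248, 248, 247, 246, 244, 241, 237, 230, 221, 204, 183, 161, 143, 133, 127, 141, 154, 167] R-G [0, 0, 0, 0, 2, 8, 18, 41, 72, 102, 120, 126, 125, 105, 84, 62, 47, 33, 21]
0.006 R [250, 249, 249, 248, 247, 244, 241, 236, 229, 219, 203, 181, 159, 141, 131, 128, 138, 152, 166] R-G [1, 0, 0, 0, 2, 6, 17, 38, 68, 99, 121, 124, 120, 105, 83, 61, 44, 31, 20]
pointer s [252.9, 249.6, 250.9, 247.0] marker s [245.0, 250.6, 248.4, 248.4]
```

View pics/pull2.png

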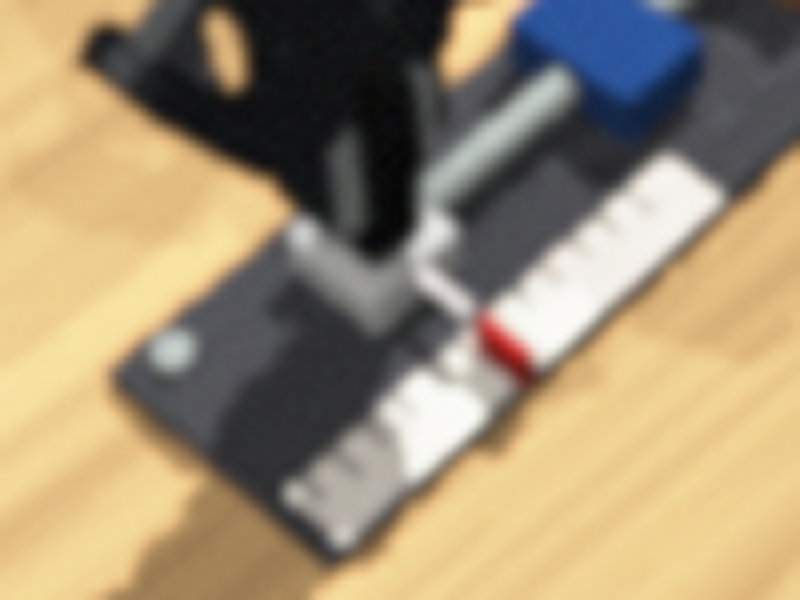

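The pointer's line now meets the red tab's top (crop tip (475,310), tab from (485,320)). The estimates bracket zero within about 1 mm, and the post is still held with 62 N.

```bash
python3 -c "
from workcell import bot
print(bot.job_done())"
```

```text
the job is handed in; nothing more can be done
None
```

I laid the straightedge flush along the panel's near long edge, centred within about 1 mm, and released it; I then pulled the stop out until its pointer was level with the red mark, to within about 1 mm by the camera, and handed in at about 20 s of the 51 s allowed, still holding the post.

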